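# Fill the jar tray and offer up its hold-down arm

## Task

Stand the two loose honey jars upright in the two empty outer cells of the three-cell packing tray, one in each, and let go of them. Then pick up the cast hold-down arm by its balance point and hold it level over the packing board, ready to be lowered: its bored hub straight above the pin of the clamp post and its foot above the middle jar, clear of everything by a few centimetres. Finish while still holding it there, and leave everything else on the bench where it stands.

Things in the scene. Friction and masses are not known exactly. Their poses are not given: they have to be found in the camera images.
- jar1_center (a point): Centre (half-way up) of a loose honey jar standing upright on the bench: amber glass, 56 mm diameter up to 60 mm above its underside, then narrowing to a brass lid; 90 mm tall, about 0.2 kg. z is its upright axis. The two loose jars are alike; either may go in either empty cell.
- jar2_center (a point): Centre (half-way up) of the other loose honey jar, the same shape and size.
- jar3_center (a point): Centre (half-way up) of a third jar of the same kind, already standing in the middle cell; it stays there.
- cell_left (a point): Centre of the floor of the empty tray cell next to the clamp post, 18 mm above the bench. The wooden tray is one row of three cells at 76 mm pitch, each 70 x 70 mm inside, with 6 mm walls 22 mm high above the cell floor; it is fixed on the packing board. y axis along the row towards the clamp post, z up.
- cell_mid (a point): Centre of the floor of the middle cell, which already holds a jar (its lid's top 90 mm above this floor). Axes as for cell_left.
- cell_right (a point): Centre of the floor of the empty tray cell farthest from the clamp post. Axes as for cell_left.
- pin_tip (a point): Top of the steel pin on the fixed clamp post that stands on the packing board at the end of the tray: pin 18 mm diameter and 30 mm long above a 40 mm thick post; the tip is 136 mm above the bench, 160 mm from cell_mid along the row (in the same line as the three cells). Axes as for cell_left.
- balance (a point): Balance point of the dark grey cast hold-down arm that lies flat on the bench (about 0.5 kg): on its bar, 50 mm from the hub's axis towards the foot, 29 mm above the arm's underside (mid height of the bar). The bar is 18 mm wide and 18 mm high, its underside 20 mm off the bench. x axis along the bar from hub to foot, z up. Grip across the bar here, from above.
- hub (a point): Centre of the bore at the underside of the hold-down arm's heavy round hub: 56 mm diameter, 38 mm high, with an upright 28 mm bore right through; its top is level with the bar's top. Axes as for balance.
- foot (a point): Centre of the underside of the round foot (30 mm diameter, 38 mm high) at the other end of the hold-down arm, 160 mm from the hub's axis. Axes as for balance.
- tin: A squat aluminium tin, 68 mm diameter, 50 mm tall, among the loose jars. Origin: centre of its underside.
- bottle: A tall green bottle, 70 mm diameter, 230 mm tall, upright. Origin: centre of its underside.
- scraper: A flat steel scraper with a wooden handle, lying on the bench, 35 x 210 mm, 15 mm high. Origin: its middle, underside.
- spoon: A wooden spoon lying on the bench, about 200 mm long.
- bowl: A white bowl, 110 mm diameter, 45 mm high, beyond the jars and the packing board. Origin: centre of its underside.
- lids: A stack of three brass-coloured jar lids, 62 mm diameter, 33 mm high in all. Origin: centre of its underside.
- mug: A blue mug, 80 mm diameter, 90 mm high. Origin: centre of its underside.

How it is judged:
On the way, in this order (a step that is already met when the one before it is completed fails the run):
1. both loose jars stand upright in the two outer cells, one in each, released, while the hold-down arm still lies on the bench (((horizontal distance between jar1_center and cell_left below 0.012 m and z of jar1_center in the frame of cell_left between 0.037 and 0.053 m and angle between each of jar1_center, jar2_center's own z axis and vertical below 0.15 rad and horizontal distance between jar2_center and cell_right below 0.012 m and z of jar2_center in the frame of cell_right between 0.037 and 0.053 m) or (horizontal distance between jar2_center and cell_left below 0.012 m and z of jar2_center in the frame of cell_left between 0.037 and 0.053 m and angle between each of jar2_center, jar1_center's own z axis and vertical below 0.15 rad and horizontal distance between jar1_center and cell_right below 0.012 m and z of jar1_center in the frame of cell_right between 0.037 and 0.053 m)) and contact force between the fingers and jar1 below 0.1 N and contact force between the fingers and jar2 below 0.1 N and height (world z) of hub below 0.02 m), for 0.2 s.
2. the hold-down arm is lifted off the bench, gripped at its balance point (contact force between the fingers and holddown above 2 N and horizontal distance between the grasp point and balance below 0.018 m and height (world z) of each of hub, foot above 0.05 m), for 0.2 s.
At the end, for the whole second after the job is handed in: Loose jars upright, released, within 12 mm of the two outer cell centres; third jar in the middle cell. Arm gripped within 18 mm of its balance point, still, level within 0.1 rad, hub within 15 mm over the pin, 8 to 80 mm clear, foot within 25 mm over the middle cell, touching nothing else (((horizontal distance between jar1_center and cell_left below 0.012 m and z of jar1_center in the frame of cell_left between 0.037 and 0.053 m and angle between each of jar1_center, jar2_center's own z axis and vertical below 0.15 rad and horizontal distance between jar2_center and cell_right below 0.012 m and z of jar2_center in the frame of cell_right between 0.037 and 0.053 m) or (horizontal distance between jar2_center and cell_left below 0.012 m and z of jar2_center in the frame of cell_left between 0.037 and 0.053 m and angle between each of jar2_center, jar1_center's own z axis and vertical below 0.15 rad and horizontal distance between jar1_center and cell_right below 0.012 m and z of jar1_center in the frame of cell_right between 0.037 and 0.053 m)) and linear speed of each of jar1, jar2, holddown below 0.03 m/s and contact force between the fingers and jar1 below 0.1 N and contact force between the fingers and jar2 below 0.1 N and horizontal distance between jar3_center and cell_mid below 0.015 m and angle between jar3_center's own z axis and vertical below 0.15 rad and contact force between the fingers and holddown above 2 N and horizontal distance between the grasp point and balance below 0.018 m and angle between balance's own z axis and vertical below 0.1 rad and horizontal distance between hub and pin_tip below 0.015 m and horizontal distance between foot and cell_mid below 0.025 m and z of hub in the frame of pin_tip between 0.008 and 0.08 m and z of foot in the frame of cell_mid above 0.1 m and contact force between holddown and jig below 0.05 N and contact force between holddown and jar1 below 0.05 N and contact force between holddown and jar2 below 0.05 N and contact force between holddown and jar3 below 0.05 N); the arm keeps its last pose, push and grip.
It fails at once if a jar is tipped over (angle between any of jar1_center, jar2_center, jar3_center's own z axis and vertical above 0.7 rad).
It fails at once if the jar in the middle cell is taken out or moved out of place (over 25 mm) (distance of jar3_center from where it was at the start of the episode above 0.025 m).
It fails at once if a bystander on the bench is moved over 30 mm (distance of any of tin, bottle, scraper, spoon, bowl, lids, mug from where it was at the start of the episode above 0.03 m).
It also fails if it takes over 72 s, if anything falls off the work surface, if the arm or the gripper's body presses on something with over 40 N, if the wrist force passes 120 N, or if a joint passes its speed limit or range.

## Robot

A 6-joint arm with a two-finger parallel gripper is mounted at the origin on the work surface. World frame = base frame: x ahead of the robot, y to its left, z up, the work surface at z = 0. Lengths are in m, angles in rad, forces in N, time in s.
With the tool pointing down it reaches from about 0.275 to 0.875 m from the base axis. Payload 12.5 kg.
Tool frame: the origin (TCP) lies at the very end of the fingers, on their centre line; the grasp point (between the pads) lies 19 mm behind it; x points along the fingers, y is the direction in which the jaws open and shut, and the axes are right-handed (so a half turn about x gives the same grasp; the last joint's range is limited). The gripper opens to 85 mm and grips with 20 to 120 N. Pads are 22 mm wide; open, the fingers measure 114 mm over their backs; the gripper's body (76 mm by 85 mm) begins 54 mm behind the grasp point. The pads swing forward as they close: fully open they stand 13 mm farther back than shut.
Start: joints at [-1.372, 0.351, 1.652, -0, 1.139, -0.085], TCP at [0.154, -0.528, 0.231] pointing down, gripper open.
Joint ranges: [-2.75, 2.75], [-0.79, 2.1], [0.01, 2.65], [-1.57, 4.71], [0.07, 3.14], [-2.87, 2.87]. Speed limits (rad/s): [2.22, 2.22, 2.79, 3.14, 3.14, 3.14].

## Interface

Orientations are given as a 3x3 rotation matrix whose columns are the frame's x, y, z axes.
In Python, from bench import manip gives the robot as it stands. Calls block until the motion is done:
- manip.move_ptp(position, orientation): joint-space move of the TCP to a pose.
- manip.move_l(position, attitude=None, max_speed=0.15): straight line of the TCP; attitude=None keeps the orientation; max_speed is the mean speed in m/s.
- manip.move_j(angles): joint-space move.
- manip.set_gripper(opening, effort=None): opening from 0.0 (shut) to 1.0 (fully open); effort is the grip in N (None keeps the last); returns when the fingers have stopped.
- manip.dwell(seconds).
- manip.inverse_kinematics(position, orientation): joint angles nearest the present ones, or None.
- manip.grab_frame(name): name is "scene" or "top" or "wrist"; returns (picture, depth): 480x640x3 uint8, red, green, blue; 480x640 float32, m along the optical axis (not along the pixel's ray), 0 where there is no reading.
- manip.get_calibration(name): a dict with "camera_matrix" (3x3 intrinsics, pixels), "R" (3x3) and "t" (3): a world point X has camera coordinates R X + t. Camera axes: x right, y down, z forward; pixel columns grow to the right and rows downward; lengths in m; the calibration is good to about 2 mm. A picture is of the moment at which its call begins: read the wrist's pose just before it. get_calibration takes no time and is no camera call; for the wrist camera it gives the pose at the moment of the call.
A pose or a line that the arm cannot do raises manip.Unreachable and nothing moves.
- manip.sign_off(): hands the job in, once; it reports no verdict.
Trained networks look in the newest picture that a camera, given by its name, has taken for a name from the list of things; names that differ only in an ending like _2 or _b are one class to them, and where a whole thing is asked for, a point or a joint stands for the part that bears it (a point fixed in the world has none). Each returns a list of dicts, best first, with "confidence" (0 to 1); they miss things now and then, are a little off and sometimes report something else, mostly with a low value. They report only what shows in the picture. A call takes as long as a camera call.
- manip.look_for(camera, name): "at" ([x, y, z] in m, in world coordinates, good to about 4 mm: the middle of the surface that is visible of it).
Readings, each from a call of its own:
- manip.current_time(): time.
- manip.current_qpos(): joint angles.
- manip.current_joint_vel(): joint speeds.
- manip.current_joint_torque(): joint torques, N m.
- manip.current_ee_pos(): TCP position.
- manip.current_tcp_rot(): TCP orientation.
- manip.current_force(): force on the tool from outside, world axes, zero at the start.
- manip.current_ft_torque(): the same for the moment, N m.
- manip.current_grip_width(): opening from 0.0 (shut) to 1.0 (fully open).
Only numpy, scipy, OpenCV 4.12 (cv2) and the standard library are available. Lean on these libraries where they do the work, as an engineer would, in place of code of your own. Each camera call takes 0.05 s, during which the arm holds its last target. There are 200 camera calls.

## Working session

There is one attempt and no reset: what is moved stays moved. The work goes in short steps, each a Python script; the robot and the scene stay as the last script left them, time stands still between calls to the robot, and variables do not carry over. Pictures are saved under pics/ and viewed, about 8 in all and at most 12, crops included, and the job is handed in when it is done.

```bash
mkdir -p pics
cat > h.py <<'E'
from bench import manip as m
import numpy as np, cv2
def cloud(name):
    c=m.get_calibration(name); p,d=m.grab_frame(name)
    K=np.array(c["camera_matrix"]);R=np.array(c["R"]);t=np.array(c["t"])
    v,u=np.mgrid[:480,:640]
    C=np.stack([(u-K[0,2])/K[0,0]*d,(v-K[1,2])/K[1,1]*d,d],-1)
    W=(C-t)@R; W[d==0]=np.nan
    return p,W
E
python3 - <<'E'
from h import *
for n in("top","scene"):
    p,W=cloud(n); cv2.imwrite(f"pics/{n}0.png",p[...,::-1]); np.save(f"{n}0.npy",W)
    for k in["jar1_center","jar3_center","cell_left","cell_mid","cell_right","pin_tip","balance","hub","foot","tin","bottle","scraper","spoon","bowl","lids","mug"]:
        print(n,k,[(np.round(o["at"],3).tolist(),round(o["confidence"],2)) for o in m.look_for(n,k)[:4]])
print(m.current_time())
E
```

```text
top jar1_center [([0.609, 0.08, 0.088], 0.55)]
top jar3_center [([0.532, -0.253, 0.109], 0.76), ([0.636, 0.162, 0.054], 0.57)]
top cell_left [([0.528, -0.21, 0.015], 0.61), ([0.448, 0.211, 0.037], 0.36)]
top cell_mid [([0.529, -0.212, 0.018], 0.66)]
top cell_right [([0.532, -0.212, 0.019], 0.61)]
top pin_tip [([0.527, -0.214, 0.018], 0.58)]
top balance [([0.447, 0.207, 0.037], 0.85), ([0.371, -0.043, 0.032], 0.18)]
top hub [([0.446, 0.214, 0.044], 0.61)]
top foot [([0.45, 0.213, 0.037], 0.87)]
top tin [([0.636, 0.165, 0.053], 0.75)]
top bottle [([0.612, 0.434, 0.153], 0.61)]
top scraper [([0.383, -0.26, 0.005], 0.84)]
top spoon [([0.504, -0.449, 0.013], 0.85)]
top bowl [([0.531, -0.214, 0.014], 0.28)]
top lids [([0.369, -0.044, 0.03], 0.6), ([0.38, -0.258, 0.003], 0.52), ([0.445, 0.21, 0.043], 0.29)]
top mug [([0.784, 0.022, 0.02], 0.61)]
scene jar1_center [([0.635, 0.081, 0.078], 0.7)]
scene jar3_center [([0.553, -0.251, 0.086], 0.79), ([0.383, -0.042, 0.03], 0.31)]
scene cell_left [([0.549, -0.202, 0.019], 0.63)]
scene cell_mid [([0.548, -0.203, 0.017], 0.88)]
scene cell_right [([0.555, -0.2, 0.025], 0.72)]
scene pin_tip [([0.548, -0.203, 0.017], 0.93)]
scene balance [([0.455, 0.223, 0.036], 0.89)]
scene hub [([0.453, 0.219, 0.037], 0.8), ([0.635, 0.433, 0.138], 0.46)]
scene foot [([0.45, 0.216, 0.038], 0.66)]
scene tin [([0.653, 0.157, 0.051], 0.69), ([0.383, -0.262, 0.005], 0.45)]
scene bottle [([0.637, 0.435, 0.135], 0.92), ([0.654, 0.159, 0.052], 0.48)]
scene scraper [([0.384, -0.26, 0.006], 0.74)]
scene spoon [([0.513, -0.441, 0.013], 0.72), ([0.38, -0.041, 0.031], 0.51)]
scene bowl [([0.763, 0.024, 0.024], 0.82)]
scene lids [([0.384, -0.043, 0.029], 0.57)]
scene mug [([0.431, 0.422, 0.061], 0.78)]
1.7
```

View pics/top0.png

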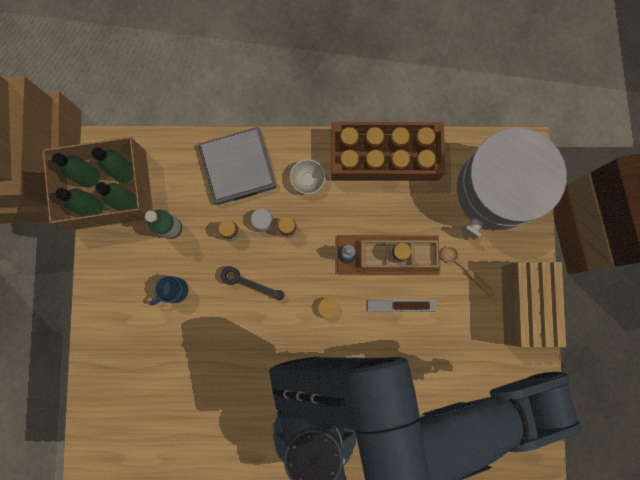

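View pics/scene0.png

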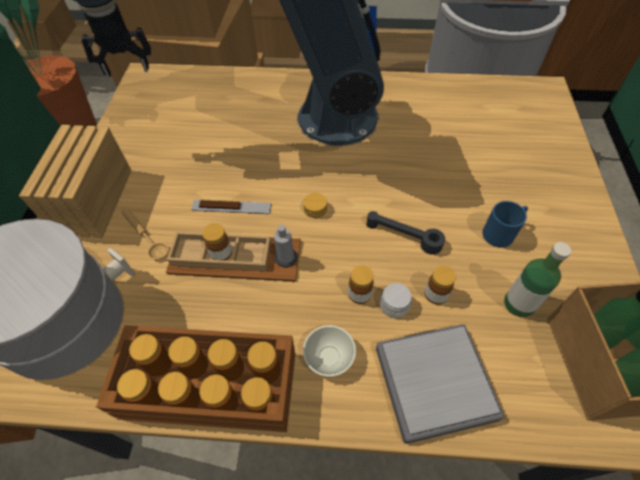

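The top view shows the loose jars at (228,229) and (287,226) with the tin at (261,220) between them. The hub is at (230,275) and the foot at (279,295). The post is at (347,254) and the middle jar at (402,252). Next I'll get positions from the depth clouds.

```bash
cat > seg.py <<'E'
from h import *
import sys
def blobs(W,box,z0,z1,minn=12):
    x,y,z=W[...,0],W[...,1],W[...,2]
    M=((z>z0)&(z<z1)&(x>box[0])&(x<box[1])&(y>box[2])&(y<box[3])).astype(np.uint8)
    n,L=cv2.connectedComponents(M)
    for i in range(1,n):
        P=W[L==i]
        if len(P)<minn: continue
        (c,s,a)=cv2.minAreaRect(P[:,:2].astype(np.float32)); cc,r=cv2.minEnclosingCircle(P[:,:2].astype(np.float32))
        print(len(P),"mean",P.mean(0).round(4),"rect",np.round(c,4),np.round(s,3),round(a,1),"circ",np.round(cc,4),round(r,4),"ztop",np.percentile(P[:,2],95).round(4))
if __name__=="__main__":
  for n in("top","scene"):
    W=np.load(n+"0.npy"); print(n)
    print("lids of jars");blobs(W,(.5,.75,0,.3),.08,.1)
    print("tin");blobs(W,(.5,.75,.1,.22),.04,.06)
    print("jar3");blobs(W,(.45,.6,-.4,0),.1,.116)
    print("pin");blobs(W,(.45,.6,-.4,0),.118,.145,4)
    print("post");blobs(W,(.45,.6,-.2,0),.09,.116,4)
    print("tray rim");blobs(W,(.45,.65,-.4,0),.033,.046)
    print("arm");blobs(W,(.35,.55,.05,.33),.03,.045)
    print("board");blobs(W,(.45,.65,-.4,0),.007,.05)
E
python3 seg.py
```

```text
top
lids of jars
215 mean [0.6171 0.0836 0.0897] rect [0.6169 0.084 ] [0.046 0.048] 1.7 circ [0.6179 0.0837] 0.0251 ztop 0.0965
219 mean [0.6068 0.2603 0.0906] rect [0.6071 0.2603] [0.048 0.049] 88.8 circ [0.6069 0.2599] 0.026 ztop 0.098
tin
77 mean [0.741  0.1969 0.0459] rect [0.7426 0.193 ] [0.02 0.06] 20.0 circ [0.7357 0.1905] 0.0302 ztop 0.0526
334 mean [0.6404 0.1627 0.0497] rect [0.6413 0.1622] [0.062 0.064] 3.2 circ [0.6406 0.1622] 0.033 ztop 0.0578
jar3
208 mean [ 0.5356 -0.2576  0.1085] rect [ 0.5362 -0.2579] [0.045 0.05 ] 44.7 circ [ 0.5362 -0.2579] 0.0249 ztop 0.1141
102 mean [ 0.5348 -0.0993  0.1069] rect [ 0.5362 -0.0994] [0.036 0.036] 89.3 circ [ 0.536  -0.0986] 0.0197 ztop 0.1127
pin
30 mean [ 0.5348 -0.099   0.1363] rect [ 0.5353 -0.0991] [0.014 0.016] 45.5 circ [ 0.5346 -0.0997] 0.0085 ztop 0.1433
post
116 mean [ 0.5343 -0.0984  0.1055] rect [ 0.5358 -0.0988] [0.038 0.038] 43.3 circ [ 0.5356 -0.0987] 0.0202 ztop 0.1126
tray rim
208 mean [ 0.5614 -0.2268  0.0396] rect [ 0.5412 -0.2455] [0.208 0.07 ] 88.6 circ [ 0.5512 -0.2457] 0.1066 ztop 0.0447
92 mean [ 0.5271 -0.36
[... 1539 characters left out ...]
.0978  0.1033] rect [ 0.5385 -0.099 ] [0.037 0.039] 9.6 circ [ 0.5369 -0.0996] 0.0202 ztop 0.1091
tray rim
936 mean [ 0.5427 -0.2566  0.0384] rect [ 0.5354 -0.26  ] [0.235 0.086] 89.9 circ [ 0.5361 -0.26  ] 0.1244 ztop 0.0425
49 mean [ 0.5505 -0.0957  0.0393] rect [ 0.5488 -0.0977] [0.016 0.036] 9.5 circ [ 0.5424 -0.0988] 0.0182 ztop 0.0451
arm
754 mean [0.4497 0.2003 0.0368] rect [0.4488 0.187 ] [0.201 0.056] 73.1 circ [0.4431 0.1888] 0.1007 ztop 0.0399
board
4647 mean [ 0.5499 -0.2269  0.0215] rect [ 0.5376 -0.2269] [0.122 0.316] 0.6 circ [ 0.5371 -0.2264] 0.1672 ztop 0.0407
15 mean [ 0.536  -0.3973  0.013 ] rect [ 0.5385 -0.3967] [0.032 0.005] 3.9 circ [ 0.5386 -0.398 ] 0.0163 ztop 0.0166
```

```bash
cat >> h.py <<'E'
def Rd(psi): # tool down, jaws open along angle psi
    x=np.array([0,0,-1.]); y=np.array([np.cos(psi),np.sin(psi),0]); return np.c_[x,y,np.cross(x,y)]
def jar(src,dst,psi1,psi2=0.0):
    m.set_gripper(1.0,40)
    m.move_ptp([*src,.20],Rd(psi1)); m.move_l([*src,.03],max_speed=.2)
    m.set_gripper(0.0,40); print("grip",m.current_grip_width())
    m.move_l([*src,.22],max_speed=.2); m.move_ptp([*dst,.22],Rd(psi2))
    m.move_l([*dst,.055],max_speed=.2); m.move_l([*dst,.0485],max_speed=.03)
    print("placed",m.current_ee_pos(),m.current_force())
    m.set_gripper(1.0); m.move_l([*dst,.22],max_speed=.2); print("t",m.current_time())
E
python3 - <<'E'
from h import *
print(m.current_tcp_rot().round(2) if hasattr(m.current_tcp_rot(),'round') else m.current_tcp_rot())
for p in[(.6173,.083,.03),(.607,.2595,.03),(.536,-.1835,.0485),(.536,-.3355,.0485),(.536,-.1495,.2)]:
  for a in(0,np.pi): 
    q=m.inverse_kinematics(list(p),Rd(a)); print(p,round(a,1),None if q is None else np.round(q,2))
for a in np.r_[-.6:.7:.3]: q=m.inverse_kinematics([.45,.21,.01],Rd(a)); print(a,None if q is None else np.round(q,2))
m.set_gripper(1.0,40); m.move_ptp([.59,-.02,.30],Rd(0))
p,W=cloud("wrist"); cv2.imwrite("pics/w1.png",p[...,::-1])
from seg import blobs
blobs(W,(.5,.75,0,.3),.08,.1); print('jar3/post');blobs(W,(.45,.6,-.4,0),.1,.116);print(m.current_time())
E
```

```text
[[-0.    0.28 -0.96]
 [ 0.   -0.96 -0.28]
 [-1.   -0.    0.  ]]
(0.6173, 0.083, 0.03) 0 [ 0.06  0.73  1.58 -0.    0.83  0.06]
(0.6173, 0.083, 0.03) 3.1 None
(0.607, 0.2595, 0.03) 0 [ 0.33  0.79  1.47 -0.    0.89  0.33]
(0.607, 0.2595, 0.03) 3.1 [ 0.33  0.79  1.47 -0.    0.89 -2.81]
(0.536, -0.1835, 0.0485) 0 [-0.41  0.63  1.74 -0.    0.78 -0.41]
(0.536, -0.1835, 0.0485) 3.1 [-0.41  0.63  1.74 -0.    0.78  2.73]
(0.536, -0.3355, 0.0485) 0 [-0.63  0.72  1.55 -0.    0.87 -0.63]
(0.536, -0.3355, 0.0485) 3.1 [-0.63  0.72  1.55 -0.    0.87  2.51]
(0.536, -0.1495, 0.2) 0 [-0.36  0.4   1.67 -0.    1.08 -0.36]
(0.536, -0.1495, 0.2) 3.1 [-0.36  0.4   1.67 -0.    1.08  2.79]
-0.6 [ 0.34  0.61  1.93 -0.    0.6   0.94]
-0.3 [ 0.34  0.61  1.93 -0.    0.6   0.64]
0.0 [ 0.34  0.61  1.93 -0.    0.6   0.34]
0.29999999999999993 [ 0.34  0.61  1.93 -0.    0.6   0.04]
0.6 [ 0.34  0.61  1.93 -0.    0.6  -0.26]
2192 mean [0.6177 0.0858 0.09  ] rect [0.6178 0.085 ] [0.049 0.049] 0.0 circ [0.6178 0.0855] 0.0249 ztop 0.0913
jar3/post
692 mean [ 0.5376 -0.0914  0.106 ] rect [ 0.5366 -0.0952] [0.036 0.04 ] 71.3 circ [ 0.5361 -0.0966] 0.0199 ztop 0.1097
1128 mean [ 0.5372 -0.2524  0.1074] rect [ 0.5368 -0.2554] [0.049 0.049] 47.9 circ [ 0.5371 -0.2557] 0.0255 ztop 0.109
4.3583
```

View pics/w1.png

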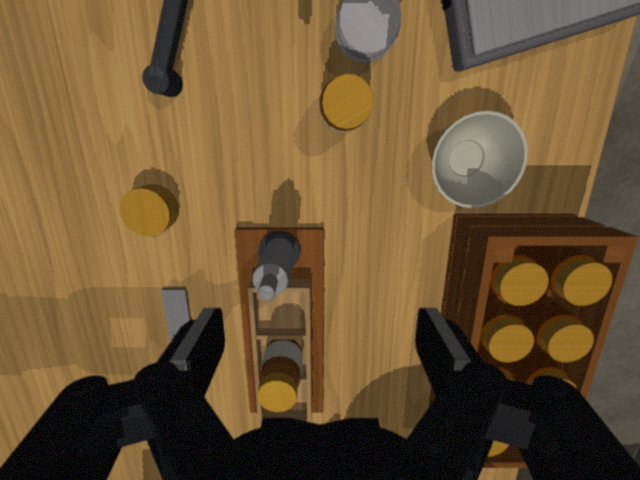

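The wrist view shows jar A at (347,102) with the tin above it, the post at (275,265) and the middle jar at (280,385). It agrees with the fixed cameras to about 2 mm, so I'll move the first jar.

Run:
```python
from h import *
from seg import blobs
jar((.6175,.084),(.536,-.3345),0.0)
p,W=cloud("top"); print("top");blobs(W,(.45,.6,-.4,0),.1,.116)
p,W=cloud("scene"); print("scene");blobs(W,(.45,.6,-.4,0),.1,.116); cv2.imwrite("pics/s2.png",p[150:350,50:450][...,::-1].repeat(2,0).repeat(2,1))
```

```text
grip 0.6423791723203928
placed [ 0.53652001 -0.33495     0.04927534] [ 0.03331983 -1.18235782  3.88441143]
t 12.05
top
216 mean [ 0.5362 -0.2577  0.1081] rect [ 0.536  -0.2577] [0.047 0.049] 59.8 circ [ 0.5364 -0.2578] 0.0252 ztop 0.1144
102 mean [ 0.5358 -0.0987  0.1062] rect [ 0.535  -0.0994] [0.038 0.036] 0.6 circ [ 0.5355 -0.099 ] 0.0199 ztop 0.1116
scene
332 mean [ 0.5397 -0.3343  0.1072] rect [ 0.5374 -0.3351] [0.049 0.048] 15.4 circ [ 0.5379 -0.3352] 0.027 ztop 0.11
333 mean [ 0.5387 -0.2577  0.1073] rect [ 0.5376 -0.2581] [0.048 0.049] 32.3 circ [ 0.5368 -0.2585] 0.0254 ztop 0.1098
161 mean [ 0.5409 -0.0984  0.1058] rect [ 0.5373 -0.0995] [0.039 0.037] 7.3 circ [ 0.5364 -0.0995] 0.0207 ztop 0.1117
```

View pics/s2.png

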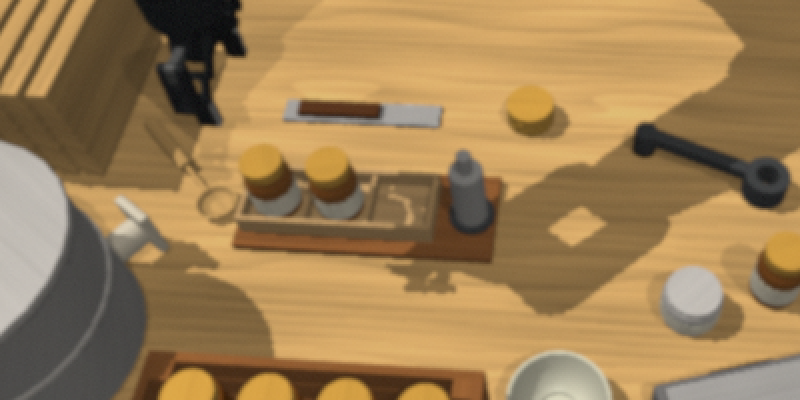

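The first jar stands in the right cell at (270,190), and its lid is 76.5 mm from the middle jar's. Now the second jar, followed by a close look at the hold-down arm.

Run:
```python
from h import *
from seg import blobs
jar((.607,.260),(.536,-.1835),0.0)
m.move_ptp([.44,.10,.33],Rd(0.0))
p,W=cloud("scene"); print("scene");blobs(W,(.45,.6,-.4,0),.1,.116); np.save("s3.npy",W)
p,W=cloud("wrist"); cv2.imwrite("pics/w3.png",p[...,::-1]); np.save("w3.npy",W); cv2.imwrite("w3.png",p)
blobs(W,(.35,.55,.05,.33),.03,.045)
p,W=cloud("top"); np.save("t3.npy",W);print("top");blobs(W,(.45,.6,-.4,0),.1,.116);blobs(W,(.35,.55,.05,.33),.03,.045)
print(m.current_time())
```

```text
grip 0.6423212136415313
placed [ 0.53669999 -0.18378889  0.04936225] [0.70879388 0.75381794 5.02443532]
t 21.425
scene
335 mean [ 0.5397 -0.3344  0.1071] rect [ 0.5383 -0.3353] [0.049 0.048] 4.3 circ [ 0.5383 -0.3354] 0.0259 ztop 0.1098
335 mean [ 0.5387 -0.2576  0.1072] rect [ 0.5369 -0.2591] [0.05  0.049] 37.0 circ [ 0.5367 -0.2592] 0.0262 ztop 0.1101
334 mean [ 0.5393 -0.1826  0.1072] rect [ 0.538  -0.1826] [0.049 0.048] 13.8 circ [ 0.5368 -0.1824] 0.0261 ztop 0.1098
161 mean [ 0.5412 -0.0985  0.1059] rect [ 0.5377 -0.0995] [0.037 0.037] 7.7 circ [ 0.5368 -0.0992] 0.0198 ztop 0.1109
3515 mean [0.4502 0.2097 0.0378] rect [0.4492 0.1904] [0.201 0.055] 73.1 circ [0.4449 0.1917] 0.1012 ztop 0.0393
top
212 mean [ 0.5373 -0.182   0.1084] rect [ 0.537  -0.1823] [0.046 0.049] 44.7 circ [ 0.5376 -0.1827] 0.0252 ztop 0.1146
214 mean [ 0.536  -0.2577  0.1081] rect [ 0.5361 -0.258 ] [0.048 0.048] 5.3 circ [ 0.5364 -0.2584] 0.0253 ztop 0.1139
212 mean [ 0.5369 -0.3347  0.1082] rect [ 0.5363 -0.3345] [0.048 0.047] 89.8 circ [ 0.5363 -0.3345] 0.0255 ztop 0.1146
100 mean [ 0.5348 -0.0994  0.1073] rect [ 0.5352 -0.0994] [0.035 0.039] 89.5 circ [ 0.5355 -0.0987] 0.0201 ztop 0.1138
106 mean [0.4689 0.2689 0.0376] rect [0.4686 0.269 ] [0.054 0.034] 7.2 circ [0.4702 0.2585] 0.0277 ztop 0.0439
34 mean [0.4097 0.1036 0.0374] rect [0.4098 0.1034] [0.012 0.024] 89.2 circ [0.4098 0.1062] 0.0126 ztop 0.0417
22.7917
```

View pics/w3.png

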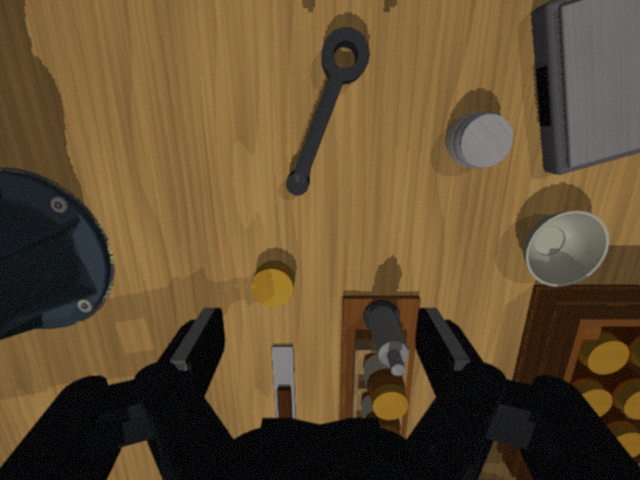

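The wrist view shows the hold-down arm clearly, hub at (345,55) and foot at (298,183), with nothing close to it. Next I'll fit its axis and centre.

Run:
```python
from h import *
for f in("w3","s3","scene0","top0"):
    W=np.load(f+".npy").reshape(-1,3); P=W[(W[:,2]>.03)&(W[:,2]<.045)&(W[:,0]>.35)&(W[:,0]<.55)&(W[:,1]>.05)&(W[:,1]<.33)]
    (c,r)=cv2.minEnclosingCircle(P[:,:2].astype(np.float32)); c=np.array(c); u=np.array([.3,.95]);u/=np.linalg.norm(u)
    for _ in range(6):
        D=P[:,:2]-c; s=D@u; B=P[(s>-.065)&(s<.035)&(abs(D@[-u[1],u[0]])<.02)][:,:2]
        vx,vy,x0,y0=cv2.fitLine(B.astype(np.float32),cv2.DIST_HUBER,0,.01,.01).ravel(); u=np.array([vx,vy])*np.sign(vy)
    c0=np.array([x0,y0])+((c-[x0,y0])@u)*u
    print(f,len(B),"ang",np.degrees(np.arctan2(u[1],u[0])).round(1),"r",round(r,4),"hub",(c0+.0735*u).round(4),"bal",(c0+.0235*u).round(4),"foot",(c0-.0865*u).round(4))
```

```text
w3 1257 ang 68.4 r 0.1012 hub [0.4704 0.2606] bal [0.452  0.2141] foot [0.4116 0.1118]
s3 296 ang 69.7 r 0.1011 hub [0.4702 0.2567] bal [0.4529 0.2098] foot [0.4148 0.1067]
scene0 291 ang 68.4 r 0.1007 hub [0.4716 0.2565] bal [0.4532 0.21  ] foot [0.4128 0.1077]
top0 180 ang 69.3 r 0.1001 hub [0.4697 0.2583] bal [0.452  0.2116] foot [0.413  0.1087]
```

```bash
python3 - <<'E'
from h import *
from seg import blobs
b=(.4525,.2118); a=np.radians(-21)
m.move_ptp([*b,.12],Rd(a)); m.move_l([*b,.012],max_speed=.12)
m.set_gripper(0.0,100); print("grip",m.current_grip_width(),m.current_ee_pos(),m.current_force())
m.move_l([*b,.10],max_speed=.08); print(m.current_force(),m.current_ft_torque(),m.current_grip_width())
m.move_l([*b,.26],max_speed=.2); m.move_ptp([.5365,-.149,.26],Rd(0)); m.move_l([.5365,-.149,.20],max_speed=.1)
m.dwell(.5)
for n in("top","scene"):
    p,W=cloud(n); np.save(n+"5.npy",W); cv2.imwrite(f"pics/{n}5.png",cv2.resize(p[150:350,50:450] if n=="scene" else p[180:330,300:500],None,fx=2,fy=2)[...,::-1])
    print(n);blobs(W,(.45,.62,-.33,0),.15,.225); print("jars");blobs(W,(.45,.6,-.4,-.15),.1,.116)
print(m.current_ee_pos(),m.current_time(),m.current_force(),m.current_ft_torque())
E
python3 - <<'E'
import cv2,numpy as np
a=cv2.imread("pics/scene5.png");b=cv2.imread("pics/top5.png")
cv2.imwrite("pics/c5.png",np.vstack([a[:,:800],np.pad(b,((0,0),(0,400),(0,0)))])[:600+100])
E
python3 -c "
import cv2;a=cv2.imread('pics/c5.png');cv2.imwrite('pics/c5.png',a[:600]) if a.shape[0]>600 else 0"
```

```text
grip 0.1910716761203584 [0.45247363 0.21185717 0.01239634] [-2.15166566 -0.01258402  7.72902417]
[ 0.28929107 -0.01285009 -4.84717868] [-0.05657447 -0.04964043 -0.01115041] 0.19150866701546831
top
29 mean [ 0.539  -0.0775  0.2202] rect [ 0.5421 -0.0778] [0.011 0.037] 71.4 circ [ 0.5415 -0.0794] 0.0186 ztop 0.2249
25 mean [ 0.5409 -0.2631  0.223 ] rect [ 0.5409 -0.2617] [0.024 0.019] 56.6 circ [ 0.5383 -0.2612] 0.0131 ztop 0.2249
22 mean [ 0.5253 -0.2536  0.2094] rect [ 0.5265 -0.2544] [0.02  0.007] 71.8 circ [ 0.5262 -0.2543] 0.0102 ztop 0.2243
jars
216 mean [ 0.5372 -0.3341  0.108 ] rect [ 0.5371 -0.3341] [0.047 0.048] 14.0 circ [ 0.5374 -0.3342] 0.0248 ztop 0.1144
61 mean [ 0.523  -0.2633  0.1078] rect [ 0.5223 -0.2651] [0.031 0.025] 80.2 circ [ 0.5227 -0.2647] 0.0181 ztop 0.1143
20 mean [ 0.5186 -0.187   0.1077] rect [ 0.5173 -0.1872] [0.016 0.013] 74.6 circ [ 0.5185 -0.1873] 0.0095 ztop 0.1136
scene
366 mean [ 0.5456 -0.2373  0.213 ] rect [ 0.5453 -0.2262] [0.097 0.029] 77.9 circ [ 0.5399 -0.2251] 0.0489 ztop 0.2245
644 mean [ 0.5463 -0.1065  0.2126] rect [ 0.5386 -0.1161] [0.088 0.053] 84.2 circ [ 0.5413 -0.1171] 0.0455 ztop 0.2247
28 mean [ 0.5335 -0.2332  0.2241] rect [ 0.5356 -0.2357] [0.033 0.014] 87.4 circ [ 0.5323 -0.2356] 0.0172 ztop 0.2249
21 mean [ 0.5349 -0.2078  0.2242] rect [ 0.5336 -0.208 ] [0.011 0.015] 5.9 circ [ 0.5355 -0.2078] 0.0084 ztop 0.225
jars
334 mean [ 0.5395 -0.3345  0.107 ] rect [ 0.5379 -0.3348] [0.049 0.049] 58.8 circ [ 0.5369 -0.3366] 0.0268 ztop 0.1098
332 mean [ 0.5387 -0.2577  0.1071] rect [ 0.5372 -0.259 ] [0.05  0.048] 9.0 circ [ 0.5375 -0.2586] 0.0259 ztop 0.11
336 mean [ 0.5394 -0.1824  0.1072] rect [ 0.5378 -0.1832] [0.048 0.048] 52.6 circ [ 0.5384 -0.1833] 0.0258 ztop 0.1101
[ 0.53649717 -0.14900889  0.20002798] 30.35 [-0.37444074 -0.46974598 -5.66786027] [ 0.04730812 -0.03627623 -0.03852818]
```

View pics/c5.png

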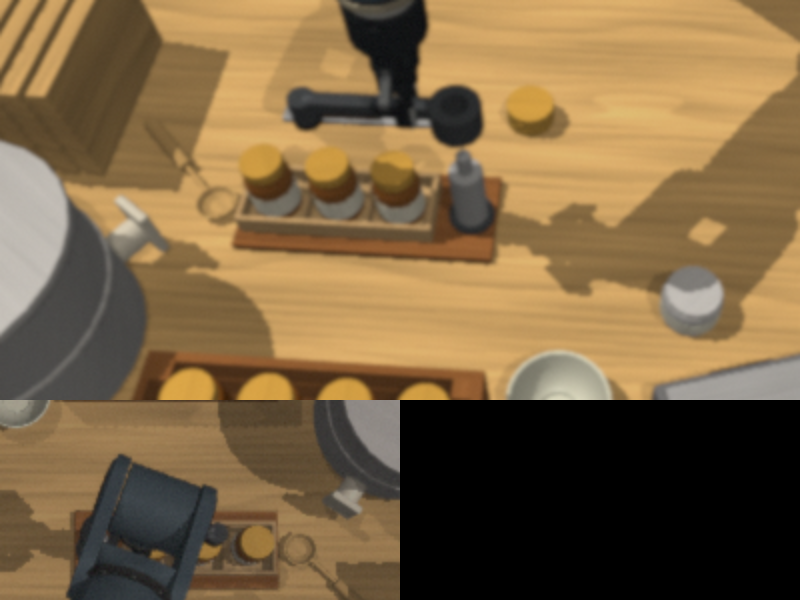

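The arm is gripped, with its hub over the post at (457,110) and its foot near the middle jar at (303,105). All three jars stand in their cells. Now I'll measure the hub, the foot and the tilt.

Run:
```python
from h import *
W=np.load("scene5.npy"); x,y,z=W[...,0],W[...,1],W[...,2]
for nm,y0,y1 in(("hub",-.135,-.05),("foot",-.30,-.235)):
    M=(x>.48)&(x<.62)&(y>y0)&(y<y1)&(z>.16)&(z<.26); P=W[M]; zt=np.percentile(P[:,2],93)
    T=P[abs(P[:,2]-np.median(P[P[:,2]>zt-.006][:,2]))<.004]
    (c,r)=cv2.minEnclosingCircle(T[:,:2].astype(np.float32)); (ca,ra)=cv2.minEnclosingCircle(P[:,:2].astype(np.float32))
    print(nm,len(P),len(T),"top z",T[:,2].mean().round(4),"c",np.round(c,4),round(r,4),"xr",T[:,0].min().round(4),T[:,0].max().round(4),"yr",T[:,1].min().round(4),T[:,1].max().round(4),"all",np.round(ca,4),round(ra,4),"yall",P[:,1].min().round(4),P[:,1].max().round(4), "zmin",P[:,2].min().round(4))
```

```text
hub 780 404 top z 0.2249 c [ 0.5379 -0.104 ] 0.0319 xr 0.5104 0.5658 yr -0.135 -0.0724 all [ 0.5382 -0.104 ] 0.032 yall -0.135 -0.0723 zmin 0.1867
foot 330 169 top z 0.2249 c [ 0.5378 -0.2539] 0.0206 xr 0.5221 0.5521 yr -0.2736 -0.235 all [ 0.5378 -0.2539] 0.0206 yall -0.2736 -0.235 zmin 0.1856
```

In the scene view, the hub is at (0.538, -0.100) against the pin at (0.537, -0.0995). The foot is at (0.537, -0.2586) against the middle jar at (0.537, -0.259). Both tops are at z 0.225, so the arm is level, and the hub clears the pin by about 51 mm. I'm handing it in.

Run:
```python
from h import *
print(np.abs(m.current_joint_vel()).max(),m.current_grip_width(),m.current_time()); m.sign_off()
```

```text
0.0011305051008000308 0.19034942383318715 30.35
the job is handed in; nothing more can be done
```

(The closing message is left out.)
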